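# Free a stuck paint-jar lid in the bench vise

### The arm

A 6-joint arm with a two-finger parallel gripper is mounted at the origin on the work surface. World frame = base frame: x ahead of the robot, y to its left, z up, the work surface at z = 0. Lengths are in mm, angles in rad, forces in N, time in s.
With the tool pointing down it reaches from about 400 to 925 mm from the base axis. Payload 12.5 kg.
Tool frame: the origin (TCP) lies between the finger pads; the fingertips stand 14 mm ahead of it and the grasp point (between the pads) lies 5 mm behind it; x points along the fingers, y is the direction in which the jaws open and shut, and the axes are right-handed (so a half turn about x gives the same grasp; the last joint's range is limited). The gripper opens to 95 mm and grips with 3 to 60 N. Pads are 20 mm wide; open, the fingers measure 119 mm over their backs; the gripper's body (75 mm by 180 mm) begins 59 mm behind the grasp point.
Start: joints at [1.01, 0.491, 1.559, -0, 1.092, -0.106], TCP at [274.538, 561.493, 228.661] pointing down, gripper open.
Joint ranges: [-3.1, 3.1], [-0.84, 2.19], [0.05, 2.79], [-1.13, 4.28], [0.06, 2.93], [-2.69, 2.69]. Speed limits (rad/s): [2.22, 2.22, 2.79, 3.14, 3.14, 3.14].

### API

Orientations are given as [roll, pitch, yaw] about the fixed x, y, z axes, in that order (R = Rz(yaw) Ry(pitch) Rx(roll)).
In Python, from cell import env, cams gives the robot as it stands.
- The arm moves only by the tool carry_out, never from a script. Its arguments are lists of equal length, an entry for each row: "grip": the closure, from -1 (fully open) to 1 (shut); "linear": the shift along the tool's x, y, z scaled (see below), a list of three; "turn": the turn about the tool's x scaled (see below). In form: {"grip": [grip, ...], "linear": [[tx, ty, tz], ...], "turn": [turn, ...]}. A call has 1 to 5 rows; each row shifts and turns the commanded pose from where the row before left it, along the tool's axes as they then stand; what a row does not reach is not made up. The controller multiplies each number of a shift by 0.5 m and each number of a turn by 180 degrees. A row lasts 1/10 s, in which the tool goes at most 50 mm and 8.59 degrees, less where a joint would pass 70% of its speed; a pose out of reach is approached as far as the arm can. A call with a number of a shift or a turn outside -1 to 1 is refused whole. A call with a gripper value outside its range is refused whole. The fingers move at their own pace and stop on an object; the grip force is fixed at half the most. Time passes only in rows, so rows that do not move let the fingers close. It gives the time, the measured TCP pose, the force and the opening at its end, in the units of the state.
- env.state(): the state, without advancing time (a new reading comes with each control period).
- cams.read_camera(name): name is "scene" or "top" or "wrist"; returns the picture (480x640x3 uint8, blue, green, red); there is no depth.
- cams.camera_info(name): a dict with "fx", "fy", "cx", "cy" (pixels), "view" (4x4, takes a point from world to camera coordinates). Camera axes: x right, y down, z forward; pixel columns grow to the right and rows downward; lengths in mm; the calibration is good to about 2 mm. A picture is of the moment at which its call begins: read the wrist's pose just before it. camera_info takes no time and is no camera call; for the wrist camera it gives the pose at the moment of the call.
- env.job_done(): hands the job in, once; it reports no verdict.
The state is a dict: "t": time; "joints": joint angles; "qvel": joint speeds; "tau": joint torques, N m; "eef_pos": TCP position; "tcp_rot": TCP orientation; "ft_force": force on the tool from outside, world axes, zero at the start; "moment": the same for the moment, N m; "opening": opening from 0.0 (shut) to 1.0 (fully open).
Only numpy, scipy, OpenCV 4.12 (cv2) and the standard library are available. Lean on these libraries where they do the work, as an engineer would, in place of code of your own. Each camera call takes 0.05 s, during which the arm holds its last target. There are 200 camera calls.

### The job

The lid of the red-lidded paint jar is stuck, so it has to be opened in the vise, which still holds the finished roof ornament: slide the vise's jaw open, lift the ornament out and stand it upright on the cork pad, then stand the jar square in the middle of the jaws and push the jaw up firmly so that it stays gripping the jar when you let go. With the jar braced like that, twist the red lid anticlockwise, stop turning as soon as its thread lets go (well under half a turn), lift it straight up just clear of the jar's mouth, no more than two finger-breadths, and finish still holding it there, level over the open jar. Leave the jar standing square between the jaws, with the jaw up to it, and leave the other jars, the dropper bottles, the brush and the rinse cup where they are.

Things in the scene. Friction and masses are not known exactly. Their poses are not given: they have to be found in the camera images.
- vise: Dark-teal bench vise, bolted down; origin: centre of its foot. Bed 84 mm (x) by 224 mm (y): two flat ways, top 30 mm above the bench, 24 mm slot between; things in the vise stand on it. The fixed jaw is at +y: rubber face in the plane y = +30 mm, 76 mm long in x, top 70 mm above the bench. The sliding jaw, same height and length, faces it from -y and slides along y.
- vise_jaw (a joint): Sliding jaw, m. 0 = as found, against the ornament, 44 mm between the rubber faces; grows as it opens away from the fixed jaw (towards the vise's -y): gap = 44 mm + value. Range -0.025 to 0.042. It slides stiffly (about 12 N) and stays where it is pushed. About 0.012 when against the jar. Pushed on to the jar with about 20 N it keeps gripping it.
- jaw_grip (a point): Middle of the orange upright push post on the sliding jaw, 100 mm above the bench. The post is square, 24 by 24 mm, sides along the vise's x and y, standing from 70 to 118 mm above the bench, its axis 45 mm behind the jaw's rubber face; take it from above on either pair of sides.
- ornament: Finished grey resin roof ornament: plinth 50 mm (x) by 44 mm (y), 36 mm high, with a 44 by 18 mm crest on top up to 66 mm; 0.16 kg. Origin: centre of its underside, z up. At the start it stands on the vise bed, its 44 mm between the jaws, its x along the vise's x; take it by the 50 mm of the plinth.
- pad: Cork-faced board for finished pieces, 170 mm (x) by 140 mm (y), fixed; origin centre of its underside, cork surface 10 mm above it.
- jar: Square glass jar of crimson paint, 56 by 56 mm, vertical sides up to 54 mm, then a round threaded neck; 0.26 kg. Origin: centre of its underside, z up, x and y square to its flat sides. 79 mm tall with the lid on. Its mouth, with a springy white seal that presses up on the lid, is 75 to 78 mm above the origin. Not braced, the jar turns with the lid.
- lid: Round red twist-off lid of that jar, 54 mm across, 20 mm high, 0.06 kg. Origin: centre of its lower edge, z up; when tight 59 mm above the jar's origin, 5 mm above the shoulder. Three lugs under short threads, about 0.4 N m. Turned anticlockwise from above it lets go at 0.9 rad; lift it straight off at 1.0 to 1.5 rad (then it meets the next thread). It must rise 20 mm to clear the mouth.
- jar_white: Bystander: same jar with blue paint and a white lid, 79 mm tall; origin centre of underside.
- jar_black: Bystander: same jar with ochre paint and a black lid, 79 mm tall; origin centre of underside.
- dropper_green: Bystander: green dropper bottle, 25 mm across, 85 mm tall; origin centre of underside.
- dropper_violet: Bystander: violet dropper bottle, 25 mm across, 85 mm tall; origin centre of underside.
- brush: Bystander: paint brush lying flat, 180 mm long along its x.
- rinse_cup: Bystander: white rinse cup, 72 mm across, 85 mm tall; origin centre of underside.
Not all that is in view belongs to the job. What is meant by the pad is not black, and is the smaller of those in its own colour.

How it is judged:
By the outcome, as a careful person would: the job done as asked, in the order asked, and still so for the second after the job is handed in, while the arm keeps its last pose, push and grip.
It also fails if it takes over 72 s, if anything falls off the work surface, if the arm or the gripper's body presses on something with over 40 N, if the wrist force passes 120 N, or if a joint passes its speed limit or range.

## Working session

There is one attempt and no reset: what is moved stays moved. The work goes in short steps, Python scripts to look and compute and a tool call to move; the robot and the scene stay as the last step left them, time stands still between calls to the robot, and variables do not carry over. Pictures are saved under pics/ and viewed, about 8 in all and at most 12, crops included, and the job is handed in when it is done.

Besides the shell and the picture viewer there is one more tool, called as name(argument=value, ...), one argument or row to a line, values as JSON. carry_out: Moves the arm, as the interface text tells. Shifts and turns lie within -1 to 1; 1 stands for 0.5 m of shift or 180 degrees of turn. Its arguments: {"type":"object","properties":{"grip":{"type":"array"},"linear":{"type":"array"},"turn":{"type":"array"}},"required":["grip","linear","turn"]}

```bash
ls; mkdir -p pics; python3 - <<'E'
from cell import env,cams
import cv2
s=env.state();print(s)
for n in("scene","top"):
    cv2.imwrite(f"pics/{n}0.png",cams.read_camera(n))
    i=cams.camera_info(n);print(n,i)
E
```

```text
pics
{'t': 0.0, 'joints': array([ 1.01041694e+00,  4.91556546e-01,  1.55946055e+00, -2.44859810e-06,
        1.09170608e+00, -1.05605416e-01]), 'qvel': array([-0.00214014, -0.00043628,  0.00179128,  0.00022896,  0.00027194,
        0.00058236]), 'tau': array([ 7.96559380e-04, -6.12664962e+01, -2.58180213e+01,  6.92553283e-02,
        4.82687820e-02, -1.20175469e-04]), 'eef_pos': array([274.39426415, 561.2827916 , 228.05979311]), 'tcp_rot': array([-1.67448082,  1.56966581, -2.12925366]), 'ft_force': array([-0.475378  ,  0.28000921,  0.12945225]), 'moment': array([ 0.02520552, -0.07890112,  0.06184347]), 'opening': 0.9984796823574691}
scene {'fx': 522.6841890255855, 'fy': 522.6841890255855, 'cx': 305.3274874289697, 'cy': 238.44734367404817, 'view': array([[ 6.40132734e-01,  7.68223010e-01, -7.96808286e-03,
        -3.06505053e+02],
       [ 5.74312511e-01, -4.85391465e-01, -6.59211851e-01,
        -2.24873451e+02],
       [-5.10289352e-01,  4.17406915e-01, -7.51915052e-01,
         1.57494614e+03],
       [ 0.00000000e+00,  0.00000000e+00,  0.00000000e+00,
         1.00000000e+00]])}
top {'fx': 487.3647172009507, 'fy': 487.3647172009507, 'cx': 313.4906861805157, 'cy': 236.85481784802664, 'view': array([[ 1.37856605e-02, -9.99716701e-01, -1.94029394e-02,
        -2.17575137e+01],
       [-9.95774316e-01, -1.19641299e-02, -9.10514744e-02,
         5.05281588e+02],
       [ 9.07935403e-02,  2.05761534e-02, -9.95657147e-01,
         1.26251611e+03],
       [ 0.00000000e+00,  0.00000000e+00,  0.00000000e+00,
         1.00000000e+00]])}
```

View pics/top0.png

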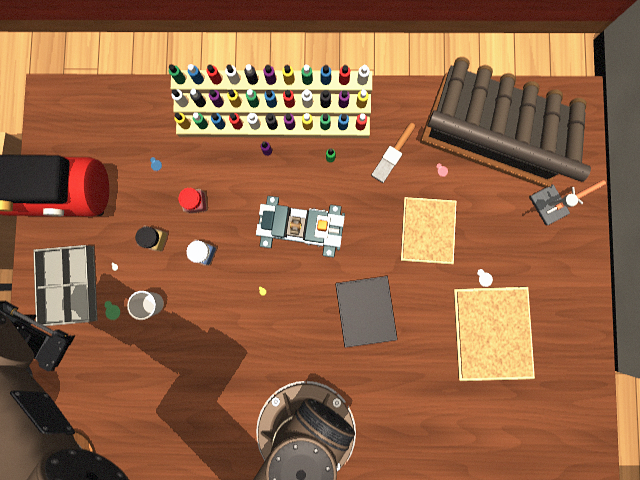

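View pics/scene0.png

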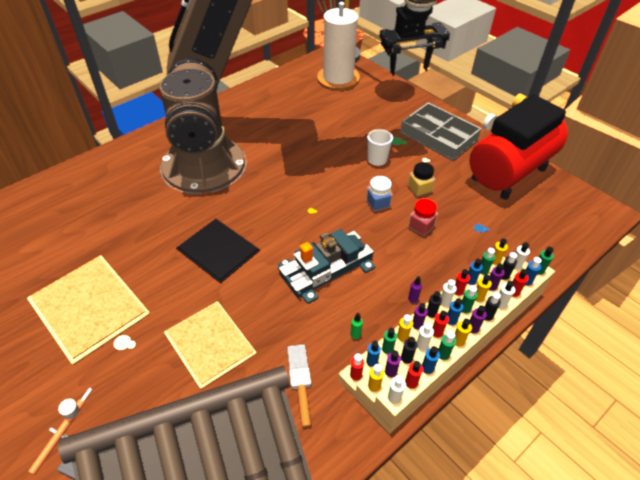

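Top view: pad (smaller cork) near (429,230). The vise is at about (300,225), with the orange post at (322,226), on the -y side. The red-lidded jar is near (192,200), the white one at (198,252) and the black one at (149,238). The black mat and the larger cork board are distractors.

```bash
cat > h.py <<'E'
import numpy as np,cv2
from cell import env,cams
def p2w(info,u,v,z):
    V=info["view"];R=V[:3,:3];t=V[:3,3]
    d=R.T@np.array([(u-info["cx"])/info["fx"],(v-info["cy"])/info["fy"],1.]);c=-R.T@t
    return c+d*(z-c[2])/d[2]
def w2p(info,p):
    V=info["view"];q=V[:3,:3]@np.array(p,float)+V[:3,3]
    return np.array([info["fx"]*q[0]/q[2]+info["cx"],info["fy"]*q[1]/q[2]+info["cy"]])
def blob(im,lo,hi,roi):
    x0,y0,x1,y1=roi;h=cv2.cvtColor(im[y0:y1,x0:x1],cv2.COLOR_BGR2HSV)
    m=cv2.inRange(h,lo,hi);n,l,s,c=cv2.connectedComponentsWithStats(m)
    k=1+np.argmax(s[1:,4]);cs,_=cv2.findContours((l==k).astype('uint8'),0,2)
    cn=max(cs,key=cv2.contourArea)+np.array([x0,y0])
    return c[k]+[x0,y0],s[k,4],cn
def where(T=None):
    s=env.state();print('t',s['t'],'tcp',s['eef_pos'].round(1),'rpy',s['tcp_rot'].round(4),'F',s['ft_force'].round(1),'M',s['moment'].round(2),'open',round(s['opening'],3))
    R=rot(s['tcp_rot']);print(R.round(3).tolist());return s,R
def rot(e):
    from scipy.spatial.transform import Rotation as Q
    return Q.from_euler('xyz',e).as_matrix()
E
python3 - <<'E'
from h import *
im=cv2.imread('pics/top0.png');i=cams.camera_info('top')
c,a,cn=blob(im,(10,60,150),(28,200,255),(395,190,465,270));r=cv2.minAreaRect(cn);b=cv2.boxPoints(r)
print('pad',a,np.array([p2w(i,*q,10)[:2] for q in b]).round(0).tolist(),p2w(i,*r[0],10).round(1))
c,a,cn=blob(im,(8,150,150),(25,255,255),(310,210,335,240));print('post',a,c,p2w(i,*c,118).round(1))
c,a,cn=blob(im,(0,200,150),(6,255,255),(170,180,215,215));r=cv2.minEnclosingCircle(cn);print('lid',a,r,p2w(i,*r[0],79).round(1))
A=cv2.resize(im[180:270,245:355],None,fx=5,fy=5,interpolation=cv2.INTER_CUBIC)
B=cv2.resize(im[180:270,170:220],None,fx=5,fy=5,interpolation=cv2.INTER_CUBIC)
cv2.imwrite('pics/c1.png',np.hstack([B,A]))
where();print(w2p(i,[0,0,0]))
w=cams.camera_info('wrist');R=w['view'][:3,:3];print('wristcam pos',-R.T@w['view'][:3,3],'axis',R[2],w['fx'])
E
```

```text
pad 4201 [[635.0, -232.0], [637.0, -415.0], [426.0, -412.0], [424.0, -231.0]] [ 530.  -322.8   10. ]
post 54 [321.35185185 224.77777778] [526.7 -36.  118. ]
lid 22 ((192.0, 204.5), 6.946321964263916) [579.5 294.5  79. ]
t 0.1 tcp [274.5 561.3 228.1] rpy [-1.6708  1.5698 -2.1256] F [ 0.6 -0.8 -0.3] M [-0.07  0.03 -0.04] open 0.998
[[-0.001, 0.439, 0.898], [-0.001, 0.898, -0.439], [-1.0, -0.001, -0.0]]
[305.0917086  431.90691716]
wristcam pos [211.2576187  592.84446593 383.01884067] axis [ 0.22603728 -0.11263496 -0.96758489] 407.21910677232677
```

View pics/c1.png

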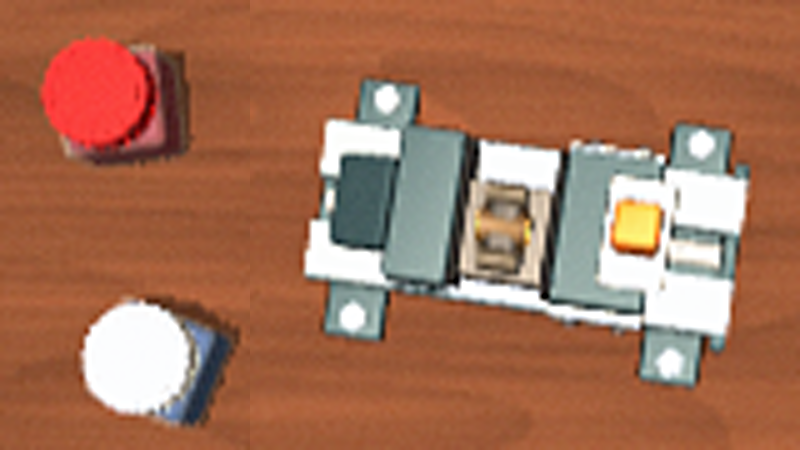

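The crop shows the vise tilted about 8°, with its +y pointing image-left. The red jar is at crop (98,90) and the orange post at (637,227). I'll move above the vise for a wrist look.

carry_out(
  grip=[-1,-1,-1,-1,-1],
  linear=[
    [0,0,0],
    [0,0,0],
    [0,0,0],
    [0,-0.085,0.051],
    [0,-0.085,0.051],
  ],
  turn=[-0.045,-0.045,-0.01,0,0],
)

```text
t: 0.6
eef_pos: [312.8, 469.4, 227.9]
tcp_rot: [-2.065, 1.57, -2.203]
ft_force: [1.6, -1.3, -0.1]
opening: 0.999
```

carry_out(
  grip=[-1,-1,-1,-1,-1],
  linear=[
    [0,-0.085,0.051],
    [0,-0.085,0.051],
    [0,-0.085,0.051],
    [0,-0.085,0.051],
    [0,-0.085,0.051],
  ],
  turn=[0,0,0,0,0],
)

```text
t: 1.1
eef_pos: [409.8, 240.0, 228.6]
tcp_rot: [2.085, 1.571, 1.945]
ft_force: [1.4, 0.9, 0.4]
opening: 1.001
```

carry_out(
  grip=[0,0.05,0.05,0.05,0.05],
  linear=[
    [0,-0.085,0.051],
    [0,-0.085,0.051],
    [0,-0.085,0.051],
    [0,-0.085,0.051],
    [0,-0.085,0.051],
  ],
  turn=[0,0,0,0,0],
)

```text
t: 1.6
eef_pos: [506.3, 11.6, 228.6]
tcp_rot: [2.399, 1.571, 2.258]
ft_force: [0.3, 0.9, -0.4]
opening: 0.641
```

carry_out(
  grip=[0.05,0.05,0.05],
  linear=[
    [0,-0.085,0.051],
    [0,0,0],
    [0,0,0],
  ],
  turn=[0,0,0],
)

```text
t: 1.9
eef_pos: [525.1, -32.8, 228.1]
tcp_rot: [2.923, 1.57, 2.78]
ft_force: [-1.1, -0.4, -0.2]
opening: 0.484
```

```bash
python3 - <<'E'
from h import *
where()
w=cams.camera_info('wrist');im=cams.read_camera('wrist');cv2.imwrite('pics/w1.png',im);np.save('w1.npy',w,allow_pickle=True)
i=cams.camera_info('top');t=cv2.imread('pics/top0.png')
for p in([429.2,230.1],): print('pad',p2w(i,*p,10))
c,a,cn=blob(t,(0,215,200),(8,255,255),(170,180,215,215));r=cv2.minEnclosingCircle(cn);print('lid',a,r,p2w(i,*r[0],79).round(1))
for q in([405,198],[456,199],[454,263],[402,260]):print(p2w(i,*q,10).round(0))
for q in([272.2,200],[265.2,243.2],[335.4,208.8],[328.8,252.4],[300.4,226.1]):print(p2w(i,*q,10).round(1))
E
```

```text
t 1.9 tcp [525.1 -32.8 228.1] rpy [2.9235 1.5695 2.7805] F [-1.1 -0.4 -0.2] M [0.06 0.03 0.01] open 0.484
[[-0.001, 0.142, 0.99], [0.0, 0.99, -0.142], [-1.0, 0.0, -0.001]]
pad [ 528.38923683 -321.95632223   10.        ]
lid 1 ((200.0, 202.0), 9.999999747378752e-05) [586.2 274.3  79. ]
[ 614. -258.   10.]
[ 613. -394.   10.]
[ 442. -386.   10.]
[ 448. -250.   10.]
[604.8  97.4  10. ]
[488.2 113.5  10. ]
[582.8 -72.6  10. ]
[465.7 -56.2  10. ]
[535.1  20.4  10. ]
```

View pics/w1.png

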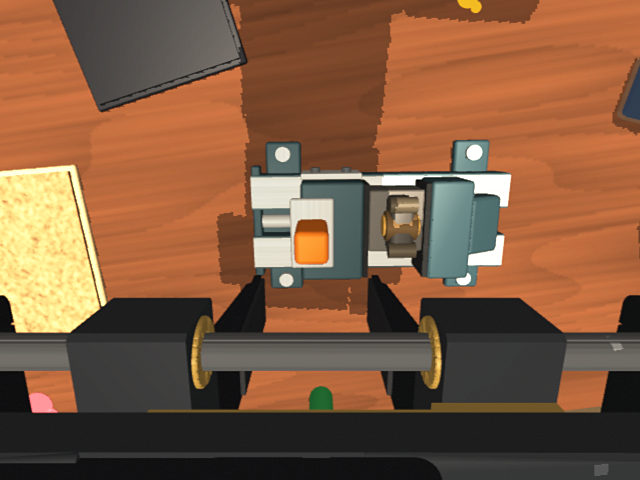

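The wrist view shows the post top centred at about (311.5,249). The sliding-jaw face edge is at column 367 and the fixed-jaw face edge at about 424, with the ornament between them. Feet bolts are at (283,154), (474,152), (286,280) and (464,279).

```bash
python3 - <<'E'
from h import *
w=np.load('w1.npy',allow_pickle=True).item();im=cv2.imread('pics/w1.png')
c,a,cn=blob(im,(8,180,150),(22,255,255),(290,190,335,270));print(a,cv2.boundingRect(cn))
h=cv2.cvtColor(im,cv2.COLOR_BGR2HSV);print(h[215:268:3,311].tolist())
for n,q,z in(('post',(311.5,249),118),('b',(283,154),12),('b',(474,152),12),('b',(286,280),12),('b',(464,279),12),('sj',(367,182),70),('sj',(367,277),70),('fj',(429,180),70),('fj',(424,277),70)):print(n,p2w(w,*q,z).round(1))
# predict
for yaw in(-8.1,):
  a=np.radians(yaw);X=np.array([np.cos(a),np.sin(a)]);Y=np.array([-X[1],X[0]])
  o=p2w(w,311.5,249,118)[:2]+59*Y;print('origin',o)
t=cv2.imread('pics/top0.png');hs=cv2.cvtColor(t,cv2.COLOR_BGR2HSV);print(hs[198,180:206:3].tolist(),hs[190:210:3,192].tolist())
E
```

```text
1062 (295, 231, 33, 33)
[[21, 23, 231], [27, 24, 233], [12, 236, 133], [12, 227, 138], [12, 229, 138], [12, 227, 137], [13, 234, 233], [15, 212, 252], [16, 200, 254], [16, 201, 254], [16, 204, 253], [16, 204, 253], [16, 206, 253], [15, 208, 253], [15, 211, 253], [15, 213, 253], [11, 201, 233], [21, 31, 221]]
post [527.8 -36.1 118. ]
b [466.1 -53.8  12. ]
b [488.8 114.7  12. ]
b [583.8 -70.4  12. ]
b [607.4  99.6  12. ]
sj [494.4  11.2  70. ]
sj [570.7   2.6  70. ]
fj [499.6  58.3  70. ]
fj [577.3  48.4  70. ]
origin [536.10470675  22.34461125]
[[0, 203, 250], [0, 192, 251], [1, 197, 251], [1, 194, 251], [1, 193, 251], [0, 191, 252], [1, 190, 255], [0, 169, 171], [1, 152, 82]] [[0, 193, 252], [1, 194, 251], [1, 197, 251], [1, 191, 251], [1, 195, 251], [1, 189, 252], [0, 213, 174]]
```

carry_out(
  grip=[0.05,0.05,0.05,0.05,1],
  linear=[
    [0,-0.006,0.0055],
    [0.09,0,0],
    [0.09,0,0],
    [0.086,0,0],
    [0,0,0],
  ],
  turn=[-0.002,0,0,0,0],
)

```text
t: 2.45
eef_pos: [525.3, -33.9, 91.8]
tcp_rot: [3.071, 1.563, 2.939]
ft_force: [-0.1, 0.2, 1.5]
opening: 0.431
```

carry_out(
  grip=[1,1,1,1],
  linear=[
    [0,0,0],
    [0,0,0],
    [0,0,0],
    [0,0,0],
  ],
  turn=[0,0,0,0],
)

```text
t: 2.85
eef_pos: [528.4, -36.5, 97.7]
tcp_rot: [-0.423, 1.567, -0.556]
ft_force: [-0.3, -10.8, -4.5]
opening: 0.251
```

carry_out(
  grip=[1,1,1,1,1],
  linear=[
    [0,-0.01,0],
    [0,-0.018,0],
    [0,-0.018,0],
    [0,-0.018,0],
    [0,-0.015,0],
  ],
  turn=[0,0,0,0,0],
)

```text
t: 3.35
eef_pos: [523.4, -73.7, 97.7]
tcp_rot: [0.295, 1.567, 0.161]
ft_force: [5.2, 13.2, -2.0]
opening: 0.248
```

carry_out(
  grip=[1,1],
  linear=[
    [0,-0.003,0],
    [0,0,0],
  ],
  turn=[0,0],
)

```text
t: 3.55
eef_pos: [523.2, -75.6, 97.7]
tcp_rot: [0.11, 1.567, -0.024]
ft_force: [3.5, 6.0, -2.7]
opening: 0.248
```

```bash
python3 - <<'E'
from h import *
where()
E
```

```text
t 3.55 tcp [523.2 -75.6  97.7] rpy [ 0.1101  1.5671 -0.024 ] F [ 3.5  6.  -2.7] M [ 0.77 -0.37  0.12] open 0.248
[[0.004, 0.134, 0.991], [-0.0, 0.991, -0.134], [-1.0, 0.0, 0.004]]
```

carry_out(
  grip=[0,0,0,0,0],
  linear=[
    [0,0,0],
    [0,0,0],
    [0,0,0],
    [-0.08,0,0],
    [-0.06,0,0],
  ],
  turn=[0,0,0,0,0],
)

```text
t: 4.05
eef_pos: [522.1, -76.1, 167.1]
tcp_rot: [2.886, 1.571, 2.752]
ft_force: [0.7, 0.3, 0.6]
opening: 0.502
```

carry_out(
  grip=[-1,-1,-1,-1,-1],
  linear=[
    [0,0.07,0],
    [0,0.07,0],
    [0,0.074,0],
    [0,0,0],
    [0,0,0],
  ],
  turn=[0,0,0,0.045,0.045],
)

```text
t: 4.55
eef_pos: [536.5, 31.1, 166.0]
tcp_rot: [0.476, 1.57, 0.055]
ft_force: [-0.2, -1.0, -0.0]
opening: 0.867
```

carry_out(
  grip=[-1,-1,-1,-1,-1],
  linear=[
    [0,0,0],
    [0,0,0],
    [0,0,0],
    [0,0,0],
    [0,0,0],
  ],
  turn=[0.045,0.045,0.045,0.045,0.045],
)

```text
t: 5.05
eef_pos: [536.5, 30.0, 166.0]
tcp_rot: [1.16, 1.57, 0.031]
ft_force: [-0.6, -0.4, -0.2]
opening: 1.0
```

carry_out(
  grip=[-1,-1,-1,-1,-1],
  linear=[
    [0,0,0],
    [0,0,0],
    [0,0,0],
    [0,0,0],
    [0,0,0],
  ],
  turn=[0.045,0.045,0.045,0.045,0.005],
)

```text
t: 5.55
eef_pos: [536.5, 29.9, 166.0]
tcp_rot: [1.76, 1.57, 0.052]
ft_force: [-0.1, 0.2, -1.1]
opening: 1.0
```

```bash
python3 - <<'E'
from h import *
s,R=where();print(s['joints'].round(2))
w=cams.camera_info('wrist');im=cams.read_camera('wrist');np.save('w2.npy',w,allow_pickle=True)
cv2.imwrite('pics/w2.png',im)
E
```

```text
t 5.55 tcp [536.5  29.9 166. ] rpy [1.76   1.5703 0.0521] F [-0.1  0.2 -1.1] M [-0.09  0.07  0.03] open 1.0
[[0.0, 0.991, -0.137], [0.0, -0.137, -0.991], [-1.0, 0.0, -0.0]]
[-0.07  0.44  1.84  0.    0.85  0.07]
```

View pics/w2.png

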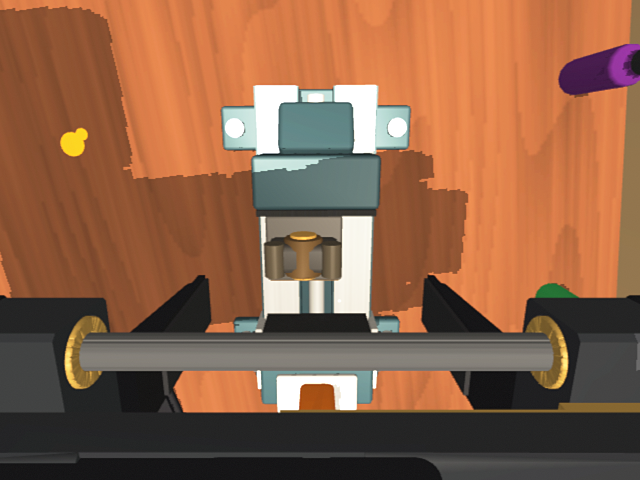

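The wrist view shows the crest spanning columns 265-341 and the fixed jaw 253-379, so the ornament sits a few mm toward vise -x.

```bash
python3 - <<'E'
from h import *
w=np.load('w2.npy',allow_pickle=True).item()
a=np.radians(-7.8);X=np.array([np.cos(a),np.sin(a)]);Y=np.array([-X[1],X[0]]);o=np.array([536.3,22.4])
for n,q,z in(('crestL',(265,258),90),('crestR',(341,258),90),('plL',(267,217),66),('plR',(341,217),66),('jawL',(253,206),70),('jawR',(379,206),70),('fixface',(316,212),70)):
  p=p2w(w,*q,z)[:2];print(n,p.round(1),'vise',((p-o)@X).round(1),((p-o)@Y).round(1))
E
```

```text
crestL [507.1  35.2] vise -30.7 8.7
crestR [551.6  29. ] vise 14.3 8.6
plL [508.8  55.1] vise -31.7 28.7
plR [555.5  48.7] vise 15.4 28.6
jawL [502.   63.9] vise -39.7 36.5
jawR [579.6  53.1] vise 38.7 36.3
fixface [540.3  54.8] vise -0.5 32.6
```

carry_out(
  grip=[-1,-1,-1,-1,-1],
  linear=[
    [0,-0.0146,-0.001],
    [0.09,0,0],
    [0.08,0,0],
    [0.04,0,0],
    [0.015,0,0],
  ],
  turn=[0,0,0,0,0],
)

```text
t: 6.1
eef_pos: [528.0, 31.6, 51.4]
tcp_rot: [-1.527, 1.568, 3.054]
ft_force: [0.2, -0.2, -0.3]
opening: 0.998
```

carry_out(
  grip=[-1,1,1,1,1],
  linear=[
    [0.007,0,0],
    [0,0,0],
    [0,0,0],
    [0,0,0],
    [0,0,0],
  ],
  turn=[0,0,0,0,0],
)

```text
t: 6.6
eef_pos: [529.6, 31.5, 50.3]
tcp_rot: [1.709, 1.57, 0.004]
ft_force: [0.1, 0.8, 0.3]
opening: 0.719
```

carry_out(
  grip=[1,1,1],
  linear=[
    [0,0,0],
    [0,0,0],
    [0,0,0],
  ],
  turn=[0,0,0],
)

```text
t: 6.9
eef_pos: [529.3, 31.5, 49.8]
tcp_rot: [2.351, 1.571, 0.646]
ft_force: [-0.1, -0.5, 1.7]
opening: 0.524
```

carry_out(
  grip=[1,1,1,1,1],
  linear=[
    [-0.05,0,0],
    [-0.09,0,0],
    [-0.08,0,0],
    [0,0.012,0.088],
    [0,0.012,0.088],
  ],
  turn=[0,0,0,0,0],
)

```text
t: 7.4
eef_pos: [529.7, -57.6, 160.9]
tcp_rot: [1.51, 1.568, -0.192]
ft_force: [1.1, -0.3, -2.3]
opening: 0.523
```

carry_out(
  grip=[1,1,1,1,1],
  linear=[
    [0,0.012,0.088],
    [0,0.012,0.088],
    [0,0.012,0.088],
    [0,0.012,0.088],
    [0,0.012,0.088],
  ],
  turn=[0,0,0,0,0],
)

```text
t: 7.9
eef_pos: [529.2, -281.1, 159.3]
tcp_rot: [-2.258, 1.57, 2.32]
ft_force: [-0.3, -0.1, -1.8]
opening: 0.524
```

carry_out(
  grip=[1,1,1,1],
  linear=[
    [0,0.012,0.085],
    [0,0,0],
    [0.08,0,0],
    [0.08,0,0],
  ],
  turn=[0,0,0,0],
)

```text
t: 8.3
eef_pos: [530.0, -322.3, 79.2]
tcp_rot: [1.165, 1.569, -0.54]
ft_force: [0.4, 0.5, -2.6]
opening: 0.523
```

```bash
python3 - <<'E'
from h import *
s,R=where();cv2.imwrite('pics/w3.png',cams.read_camera('wrist'))
E
```

```text
t 8.3 tcp [ 530.  -322.3   79.2] rpy [ 1.1653  1.569  -0.5404] F [ 0.4  0.5 -2.6] M [-0.16  0.06  0.  ] open 0.523
[[0.002, 0.991, -0.135], [-0.001, -0.135, -0.991], [-1.0, 0.002, 0.001]]
```

View pics/w3.png

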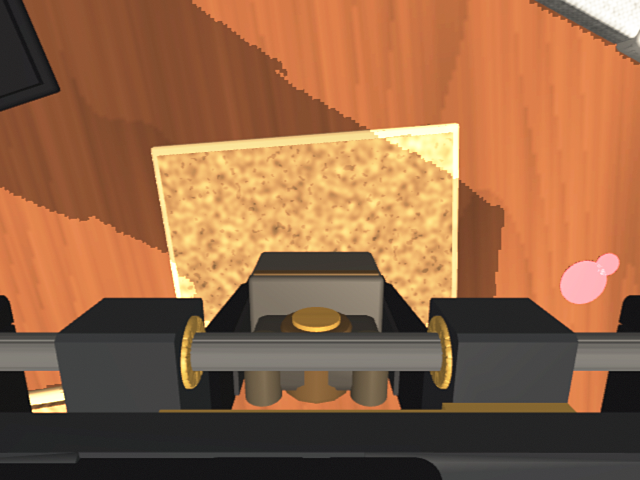

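The ornament is held upright over the pad's middle; the pad corners are visible at (153,150) and (458,125). I'll lower it.

carry_out(
  grip=[1,1,1,1,1],
  linear=[
    [0.06,0,0],
    [0.025,0,0],
    [0.008,0,0],
    [0.0035,0,0],
    [0,0,0],
  ],
  turn=[0,0,0,0,0],
)

```text
t: 8.85
eef_pos: [530.4, -322.4, 32.4]
tcp_rot: [1.139, 1.569, -0.566]
ft_force: [0.5, 0.3, -1.8]
opening: 0.523
```

```bash
python3 - <<'E'
from h import *
s,R=where()
E
```

```text
t 8.85 tcp [ 530.4 -322.4   32.4] rpy [ 1.1391  1.5694 -0.5659] F [ 0.5  0.3 -1.8] M [-0.08  0.06 -0.01] open 0.523
[[0.001, 0.991, -0.134], [-0.001, -0.134, -0.991], [-1.0, 0.001, 0.001]]
```

carry_out(
  grip=[1,1,1,-1,-1],
  linear=[
    [0.003,0,0],
    [0.0015,0,0],
    [0,0,0],
    [0,0,0],
    [0,0,0],
  ],
  turn=[0,0,0,0,0],
)

```text
t: 9.35
eef_pos: [530.0, -322.3, 29.3]
tcp_rot: [1.291, 1.57, -0.414]
ft_force: [-0.2, -0.5, -0.3]
opening: 0.641
```

carry_out(
  grip=[-1,-1,-1,-1,-1],
  linear=[
    [0,0,0],
    [-0.05,0,0],
    [-0.09,0,0],
    [-0.09,0,0],
    [-0.07,0,0],
  ],
  turn=[0,0,0,0,0],
)

```text
t: 9.85
eef_pos: [530.1, -322.4, 181.7]
tcp_rot: [1.101, 1.569, -0.604]
ft_force: [0.6, -1.0, 0.4]
opening: 0.991
```

carry_out(
  grip=[-1,-1,-1,-1,-1],
  linear=[
    [0,-0.003,-0.098],
    [0,-0.003,-0.098],
    [0,-0.003,-0.098],
    [0,-0.003,-0.098],
    [0,-0.003,-0.098],
  ],
  turn=[0,0,0,0,0],
)

```text
t: 10.35
eef_pos: [555.2, -76.6, 179.3]
tcp_rot: [1.715, 1.57, 0.009]
ft_force: [0.4, 0.6, -0.1]
opening: 0.996
```

carry_out(
  grip=[-1,-1,-1,-1,-1],
  linear=[
    [0,-0.003,-0.098],
    [0,-0.003,-0.098],
    [0,-0.003,-0.098],
    [0,-0.003,-0.098],
    [0,-0.003,-0.098],
  ],
  turn=[0,0,0,0,0],
)

```text
t: 10.85
eef_pos: [580.6, 167.4, 179.2]
tcp_rot: [2.193, 1.571, 0.487]
ft_force: [0.3, -0.1, -0.9]
opening: 0.998
```

carry_out(
  grip=[-1,-1,-1,-1],
  linear=[
    [0,-0.003,-0.098],
    [0,-0.003,-0.098],
    [0,0,0],
    [0,0,0],
  ],
  turn=[0,0,0,0],
)

```text
t: 11.25
eef_pos: [590.4, 263.7, 178.7]
tcp_rot: [-0.983, 1.57, -2.686]
ft_force: [0.1, -0.6, 0.4]
opening: 0.999
```

```bash
python3 - <<'E'
from h import *
s,R=where();w=cams.camera_info('wrist');cv2.imwrite('pics/w4.png',cams.read_camera('wrist'));np.save('w4.npy',w,allow_pickle=True)
cv2.imwrite('pics/top1.png',cams.read_camera('top'))
E
```

```text
t 11.25 tcp [590.4 263.7 178.7] rpy [-0.9832  1.5701 -2.6862] F [ 0.1 -0.6  0.4] M [-0.11  0.08 -0.03] open 0.999
[[-0.001, 0.991, -0.132], [-0.0, -0.132, -0.991], [-1.0, -0.001, 0.0]]
```

View pics/w4.png

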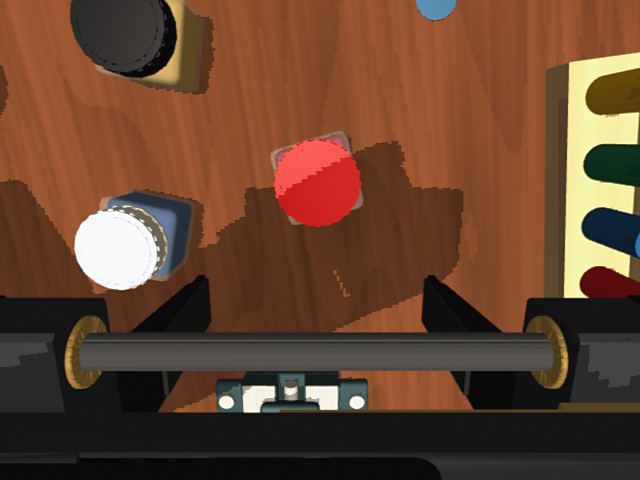

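The wrist view shows the red lid centred at (317,182), with jar body corners at about (272,152), (347,132) and (290,222). That puts it rotated about 15° from the tool. The white jar is at (117,250) and the black one at (120,30).

```bash
python3 - <<'E'
from h import *
w=np.load('w4.npy',allow_pickle=True).item();im=cv2.imread('pics/w4.png')
c,a,cn=blob(im,(0,170,120),(6,255,255),(255,125,375,240));r=cv2.minEnclosingCircle(cn);print(a,r);print(cv2.fitEllipse(cv2.convexHull(cn)))
p=p2w(w,*r[0],79);print('lid',p.round(1)); print('ell',p2w(w,*cv2.fitEllipse(cv2.convexHull(cn))[0],79).round(1))
A,B,C=[p2w(w,*q,54) for q in((272,152),(347,132),(290,222))]
print(A,B,C,np.degrees(np.arctan2(*(B-A)[[1,0]])),np.degrees(np.arctan2(*(A-C)[[1,0]]))-90,np.linalg.norm(B-A))
s,R=where();d=np.array([p[0],p[1],0])-s['eef_pos'];print(np.degrees(np.arctan2(R[1,1],R[0,1])))
o=cv2.resize(im[115:240,250:385],None,fx=5,fy=5,interpolation=cv2.INTER_CUBIC)
t=cv2.resize(cv2.imread('pics/top1.png')[180:280,375:480],None,fx=5,fy=5)
cv2.imwrite('pics/c2.png',cv2.resize(np.hstack([o[:500],t[:500]]),(800,333)))
E
```

```text
5199 ((316.7983703613281, 182.3883819580078), 44.27880859375)
((316.93524169921875, 182.72018432617188), (86.7152328491211, 88.08726501464844), 56.18986511230469)
lid [596.8 306.3  79. ]
ell [596.9 306.   79. ]
[569.37352683 327.60752526  54.        ] [620.69725285 333.79641608  54.        ] [574.21564622 278.62887549  54.        ] 6.875834593239639 5.646019731357995 51.69552419942099
t 11.35 tcp [590.7 261.9 179. ] rpy [-0.8759  1.5703 -2.5816] F [-0.6 -1.5  0.2] M [-0.1   0.08 -0.02] open 0.998
[[-0.0, 0.991, -0.135], [-0.0, -0.135, -0.991], [-1.0, -0.0, 0.0]]
-7.730171754223
```

View pics/c2.png

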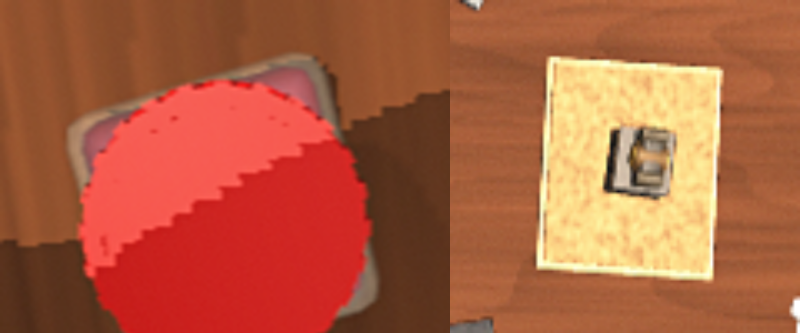

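Right crop: the ornament is upright on the small cork pad. Now I'll align with the jar (yaw about 6.5°) and grasp it.

carry_out(
  grip=[-1,-1,-1,-1,-1],
  linear=[
    [0,0,0],
    [0,0,0],
    [0,0.022,-0.0866],
    [0.08,0,0],
    [0.09,0,0],
  ],
  turn=[-0.04,-0.039,0,0,0],
)

```text
t: 11.85
eef_pos: [597.9, 306.6, 94.9]
tcp_rot: [1.831, 1.567, 0.373]
ft_force: [0.8, -1.0, -1.5]
opening: 1.001
```

carry_out(
  grip=[-1,-1,-1,-1,1],
  linear=[
    [0.08,0,0],
    [0.035,0,0],
    [0.015,0,0],
    [0.004,0,0],
    [0,0,0],
  ],
  turn=[0,0,0,0,0],
)

```text
t: 12.35
eef_pos: [597.5, 306.6, 28.2]
tcp_rot: [1.869, 1.569, 0.411]
ft_force: [0.1, -0.3, 0.5]
opening: 0.96
```

carry_out(
  grip=[1,1,1,1,1],
  linear=[
    [0,0,0],
    [0,0,0],
    [0,0,0],
    [0,0,0],
    [0,0,0],
  ],
  turn=[0,0,0,0,0],
)

```text
t: 12.85
eef_pos: [596.8, 307.2, 27.4]
tcp_rot: [2.516, 1.571, 1.059]
ft_force: [-1.6, -0.4, 2.1]
opening: 0.59
```

```bash
python3 - <<'E'
from h import *
s,R=where();print(s['joints'].round(2))
E
```

```text
t 12.85 tcp [596.8 307.2  27.4] rpy [2.516  1.5706 1.0591] F [-1.6 -0.4  2.1] M [-0.13  0.37  0.02] open 0.59
[[0.0, 0.994, 0.114], [0.0, 0.114, -0.994], [-1.0, 0.0, -0.0]]
[0.38 0.78 1.59 0.   0.76 0.26]
```

carry_out(
  grip=[1,1,1,1,1],
  linear=[
    [-0.04,0,0],
    [-0.08,0,0],
    [-0.08,0,0],
    [0,0,0],
    [0,0,0],
  ],
  turn=[0,0,0,0.04,0.0395],
)

```text
t: 13.35
eef_pos: [596.9, 307.2, 128.3]
tcp_rot: [2.118, 1.569, 0.407]
ft_force: [0.1, 0.4, -4.4]
opening: 0.593
```

carry_out(
  grip=[1,1,1,1,1],
  linear=[
    [0,-0.0071,0.0973],
    [0,-0.0071,0.0973],
    [0,-0.0071,0.0973],
    [0,-0.0071,0.0973],
    [0,-0.0071,0.0973],
  ],
  turn=[0,0,0,0,0],
)

```text
t: 13.85
eef_pos: [545.3, 66.9, 126.9]
tcp_rot: [-1.48, 1.57, 3.097]
ft_force: [-0.1, -0.5, -3.8]
opening: 0.592
```

carry_out(
  grip=[1,1,1,1],
  linear=[
    [0,-0.0071,0.0973],
    [0,0,0],
    [0,0,0],
    [0,0,0],
  ],
  turn=[0,0,0,0],
)

```text
t: 14.25
eef_pos: [536.3, 21.4, 127.0]
tcp_rot: [-2.593, 1.571, 1.983]
ft_force: [-0.2, 1.1, -4.0]
opening: 0.589
```

```bash
python3 - <<'E'
from h import *
s,R=where();a=np.radians(-7.8);X=np.array([np.cos(a),np.sin(a)]);Y=np.array([-X[1],X[0]]);o=np.array([536.3,22.4]);d=s['eef_pos'][:2]-o;print('vise',d@X,d@Y)
E
```

```text
t 14.25 tcp [536.3  21.4 127. ] rpy [-2.5935  1.5705  1.9834] F [-0.2  1.1 -4. ] M [-0.02  0.06  0.02] open 0.589
[[-0.0, 0.991, -0.135], [0.0, -0.135, -0.991], [-1.0, -0.0, -0.0]]
vise 0.1268126058810402 -0.9594949983779498
```

carry_out(
  grip=[1,1,1,1,1],
  linear=[
    [0.06,0,0.001],
    [0.045,0,0],
    [0.02,0,0],
    [0.01,0,0],
    [0.002,0,0],
  ],
  turn=[0,0,0,0,0],
)

```text
t: 14.75
eef_pos: [536.3, 20.9, 58.6]
tcp_rot: [-2.182, 1.571, 2.395]
ft_force: [0.5, -0.3, -2.9]
opening: 0.593
```

carry_out(
  grip=[1,1],
  linear=[
    [0.002,0,0],
    [0,0,0],
  ],
  turn=[0,0],
)

```text
t: 14.95
eef_pos: [536.5, 20.4, 58.3]
tcp_rot: [1.698, 1.57, -0.008]
ft_force: [-0.6, -0.3, -2.5]
opening: 0.593
```

carry_out(
  grip=[1,1,-1,-1,-1],
  linear=[
    [0.002,0,0],
    [0,0,0],
    [0,0,0],
    [0,0,0],
    [0,0,0],
  ],
  turn=[0,0,0,0,0],
)

```text
t: 15.45
eef_pos: [536.2, 20.3, 56.8]
tcp_rot: [1.771, 1.57, 0.064]
ft_force: [0.2, -0.5, 0.1]
opening: 0.786
```

carry_out(
  grip=[-1,-1,-1,-1,-1],
  linear=[
    [0,0,0],
    [-0.04,0,0],
    [-0.09,0,0],
    [-0.094,0,0],
    [0,0,0.097],
  ],
  turn=[0,0,0,0,0],
)

```text
t: 15.95
eef_pos: [532.1, -25.4, 173.9]
tcp_rot: [1.605, 1.562, -0.096]
ft_force: [0.9, -1.3, -0.2]
opening: 0.999
```

carry_out(
  grip=[-1,0,0,0,0],
  linear=[
    [0,0,0.097],
    [0,0,0],
    [0,0,0],
    [0,0,0],
    [0,0,0],
  ],
  turn=[0,-0.045,-0.045,-0.045,-0.045],
)

```text
t: 16.45
eef_pos: [522.9, -76.0, 168.6]
tcp_rot: [-3.04, 1.571, 2.108]
ft_force: [-0.7, 0.0, -0.2]
opening: 0.718
```

carry_out(
  grip=[0,0,0,0,0],
  linear=[
    [0,0,0],
    [0,0,0],
    [0,0,0],
    [0,0,0],
    [0,0,0],
  ],
  turn=[-0.045,-0.045,-0.045,-0.045,-0.045],
)

```text
t: 16.95
eef_pos: [522.9, -75.8, 168.6]
tcp_rot: [2.344, 1.571, 1.916]
ft_force: [0.5, -1.0, -0.8]
opening: 0.502
```

carry_out(
  grip=[0,0,0,0],
  linear=[
    [0,0,0],
    [0,0,0],
    [0,0,0],
    [0,0,0],
  ],
  turn=[-0.045,-0.045,-0.005,0],
)

```text
t: 17.35
eef_pos: [522.9, -75.8, 168.6]
tcp_rot: [1.988, 1.571, 1.849]
ft_force: [-0.7, -0.1, 0.2]
opening: 0.501
```

```bash
python3 - <<'E'
from h import *
s,R=where();w=cams.camera_info('wrist');cv2.imwrite('pics/w5.png',cams.read_camera('wrist'));np.save('w5.npy',w,allow_pickle=True)
E
```

```text
t 17.35 tcp [522.9 -75.8 168.6] rpy [1.9877 1.5707 1.8485] F [-0.7 -0.1  0.2] M [ 0.05  0.02 -0.  ] open 0.501
[[-0.0, 0.139, 0.99], [0.0, 0.99, -0.139], [-1.0, 0.0, -0.0]]
```

View pics/w5.png

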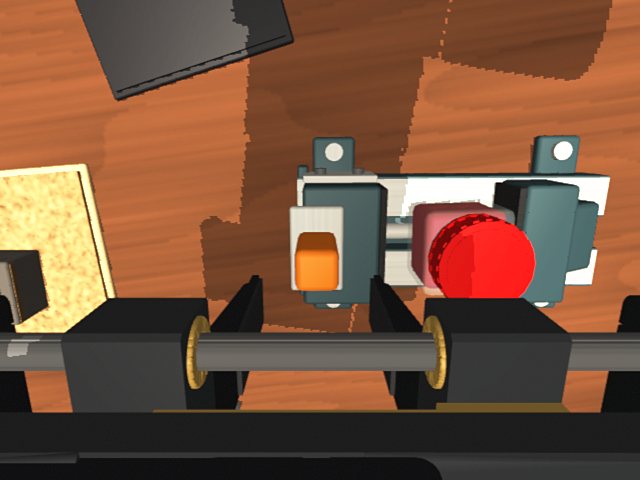

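The wrist view shows the jar standing square between the jaws with the lid at about (483,262). The post is at (317,268) and the ornament is on the pad at left. Now I'll take the post.

carry_out(
  grip=[0,0,0,0,1],
  linear=[
    [0.08,0,0],
    [0.04,0,0],
    [0.018,0,0],
    [0.004,0,0],
    [0,0,0],
  ],
  turn=[0,0,0,0,0],
)

```text
t: 17.9
eef_pos: [523.3, -75.9, 98.1]
tcp_rot: [0.036, 1.57, -0.101]
ft_force: [0.3, -0.6, 0.4]
opening: 0.46
```

carry_out(
  grip=[1,1,1,1],
  linear=[
    [0,0,0],
    [0,0,0],
    [0,0,0],
    [0,0,0],
  ],
  turn=[0,0,0,0],
)

```text
t: 18.3
eef_pos: [523.3, -75.8, 98.3]
tcp_rot: [-0.014, 1.569, -0.149]
ft_force: [-1.1, 2.1, 6.3]
opening: 0.251
```

```bash
python3 - <<'E'
from h import *
s,R=where();a=np.radians(-7.8);X=np.array([np.cos(a),np.sin(a)]);Y=np.array([-X[1],X[0]]);o=np.array([536.3,22.4])
w=np.load('w5.npy',allow_pickle=True).item();im=cv2.imread('pics/w5.png')
c,a_,cn=blob(im,(0,200,160),(6,255,255),(400,190,560,300));e=cv2.minEnclosingCircle(cv2.convexHull(cn));print(a_,e)
for q,z in((e[0],109),((483,262),109),((414,208),84),((513,208),84),((306,184),70),((386,184),70),((386,303),70),((572,185),70),((562,303),70)):
  d=p2w(w,*q,z)[:2]-o;print(q,(d@X).round(1),(d@Y).round(1))
E
```

```text
t 18.3 tcp [523.3 -75.8  98.3] rpy [-0.0137  1.5695 -0.1494] F [-1.1  2.1  6.3] M [0.37 0.1  0.04] open 0.251
[[0.001, 0.135, 0.991], [-0.0, 0.991, -0.135], [-1.0, -0.0, 0.001]]
6292 ((484.3688659667969, 264.7699279785156), 50.173946380615234)
(484.3688659667969, 264.7699279785156) -1.3 -5.9
(483, 262) -2.9 -6.9
(414, 208) -28.8 -40.5
(513, 208) -28.6 18.3
(306, 184) -41.7 -105.0
(386, 184) -41.5 -55.4
(386, 303) 37.8 -52.2
(572, 185) -40.5 60.0
(562, 303) 38.2 65.5
```

carry_out(
  grip=[1,1,1,1,1],
  linear=[
    [0,0.008,0],
    [0,0.012,0],
    [0,0.012,0],
    [0,0.009,0],
    [0,0.005,0],
  ],
  turn=[0,0,0,0,0],
)

```text
t: 18.8
eef_pos: [526.2, -54.1, 98.4]
tcp_rot: [-1.024, 1.569, -1.159]
ft_force: [-4.6, -13.3, 7.0]
opening: 0.25
```

carry_out(
  grip=[1,1,1],
  linear=[
    [0,0.004,0],
    [0,0.003,0],
    [0,0.002,0],
  ],
  turn=[0,0,0],
)

```text
t: 19.1
eef_pos: [526.8, -50.1, 98.4]
tcp_rot: [-1.098, 1.569, -1.234]
ft_force: [-5.0, -15.2, 7.1]
opening: 0.248
```

carry_out(
  grip=[1,1],
  linear=[
    [0,0.002,0],
    [0,0.002,0],
  ],
  turn=[0,0],
)

```text
t: 19.3
eef_pos: [527.0, -48.4, 98.4]
tcp_rot: [-1.176, 1.568, -1.312]
ft_force: [-6.6, -26.5, 7.5]
opening: 0.254
```

carry_out(
  grip=[1],
  linear=[
    [0,0.002,0],
  ],
  turn=[0],
)

```text
t: 19.4
eef_pos: [527.0, -48.3, 98.4]
tcp_rot: [-1.345, 1.567, -1.48]
ft_force: [-8.7, -33.1, 6.9]
opening: 0.25
```

carry_out(
  grip=[1],
  linear=[
    [0,0.002,0],
  ],
  turn=[0],
)

```text
t: 19.5
eef_pos: [527.0, -48.3, 98.3]
tcp_rot: [-1.438, 1.566, -1.573]
ft_force: [-10.6, -41.9, 6.5]
opening: 0.247
```

carry_out(
  grip=[1,0,0,0],
  linear=[
    [0,-0.003,0],
    [0,0,0],
    [0,0,0],
    [0,0,0],
  ],
  turn=[0,0,0,0],
)

```text
t: 19.9
eef_pos: [527.0, -45.9, 97.6]
tcp_rot: [1.519, 1.571, 1.383]
ft_force: [-0.5, -0.8, -0.6]
opening: 0.447
```

```bash
python3 - <<'E'
from h import *
s,R=where();print(s['joints'].round(2))
E
```

```text
t 19.9 tcp [527.  -45.9  97.6] rpy [1.5186 1.5706 1.3828] F [-0.5 -0.8 -0.6] M [ 0.07 -0.04 -0.04] open 0.447
[[0.0, 0.135, 0.991], [0.0, 0.991, -0.135], [-1.0, 0.0, 0.0]]
[-0.21  0.53  1.92  0.    0.68 -1.65]
```

carry_out(
  grip=[0,0,0,0,0],
  linear=[
    [-0.06,0,0],
    [-0.09,0,0],
    [0,0.07,0],
    [0,0.0716,0],
    [0,0,0],
  ],
  turn=[0,0,0,0,0.045],
)

```text
t: 20.4
eef_pos: [536.8, 27.3, 173.0]
tcp_rot: [0.829, 1.57, 0.554]
ft_force: [-1.3, -0.8, 0.1]
opening: 0.499
```

carry_out(
  grip=[-1,-1,-1,-1,-1],
  linear=[
    [0,0,0],
    [0,0,0],
    [0,0,0],
    [0,0,0],
    [0,0,0],
  ],
  turn=[0.045,0.045,0.045,0.045,0.025],
)

```text
t: 20.9
eef_pos: [536.5, 24.4, 172.5]
tcp_rot: [-2.949, 1.571, 2.408]
ft_force: [-0.1, -0.1, 0.5]
opening: 0.867
```

carry_out(
  grip=[-1],
  linear=[
    [0,0,0],
  ],
  turn=[0],
)

```text
t: 21.0
eef_pos: [536.5, 24.4, 172.5]
tcp_rot: [-2.916, 1.571, 2.446]
ft_force: [-0.2, 0.2, -0.3]
opening: 0.95
```

```bash
python3 - <<'E'
from h import *
s,R=where();print(s['joints'].round(2))
w=cams.camera_info('wrist');im=cams.read_camera('wrist');cv2.imwrite('pics/w6.png',im);np.save('w6.npy',w,allow_pickle=True)
c,a_,cn=blob(im,(0,170,120),(6,255,255),(200,150,440,330));e=cv2.minEnclosingCircle(cv2.convexHull(cn));el=cv2.fitEllipse(cv2.convexHull(cn));print(a_,e,el)
print(p2w(w,*e[0],109).round(1),p2w(w,*el[0],109).round(1))
E
```

```text
t 21.0 tcp [536.5  24.4 172.5] rpy [-2.9155  1.5705  2.4457] F [-0.2  0.2 -0.3] M [ 0.   -0.01  0.02] open 0.95
[[-0.0, 0.797, 0.604], [0.0, 0.604, -0.797], [-1.0, -0.0, -0.0]]
[-0.08  0.43  1.84  0.    0.87 -0.73]
7272 ((317.0, 263.0), 49.09185028076172) ((316.9443664550781, 262.8927001953125), (95.88280487060547, 97.77316284179688), 158.9954833984375)
[536.2  26.3 109. ] [536.1  26.4 109. ]
```

View pics/w6.png

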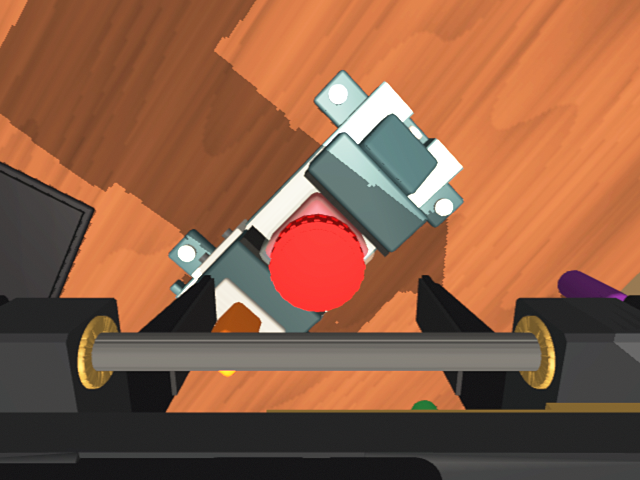

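The wrist view shows the jar clamped square between the jaws, with the lid at (317,263). The gripper is centred on it. I'll descend with the tips kept above the jar's shoulder.

carry_out(
  grip=[-1,-1,-1,-1,-1],
  linear=[
    [0.07,0,0],
    [0.045,0,0],
    [0.018,0,0],
    [0.008,0,0],
    [0.002,0,0],
  ],
  turn=[0,0,0,0,0],
)

```text
t: 21.55
eef_pos: [536.9, 24.1, 101.4]
tcp_rot: [1.119, 1.57, 0.199]
ft_force: [-0.7, 0.4, 0.3]
opening: 1.002
```

carry_out(
  grip=[1,1,1,1,1],
  linear=[
    [0,0,0],
    [0,0,0],
    [0,0,0],
    [0,0,0],
    [0,0,0],
  ],
  turn=[0,0,0,0,0],
)

```text
t: 22.05
eef_pos: [536.7, 24.1, 101.3]
tcp_rot: [1.125, 1.57, 0.204]
ft_force: [0.5, 0.7, -0.8]
opening: 0.638
```

carry_out(
  grip=[1,1],
  linear=[
    [0,0,0],
    [0,0,0],
  ],
  turn=[0,0],
)

```text
t: 22.25
eef_pos: [537.1, 24.3, 101.3]
tcp_rot: [1.182, 1.57, 0.261]
ft_force: [1.9, 3.4, 1.4]
opening: 0.572
```

```bash
python3 - <<'E'
from h import *
s,R=where();print(np.degrees(np.arctan2(R[1,1],R[0,1])))
E
```

```text
t 22.25 tcp [537.1  24.3 101.3] rpy [1.1823 1.5696 0.2609] F [1.9 3.4 1.4] M [ 0.51 -0.38  0.05] open 0.572
[[0.001, 0.796, 0.605], [0.0, 0.605, -0.796], [-1.0, 0.001, 0.0]]
37.20651802190563
```

carry_out(
  grip=[1,1,1,1,1],
  linear=[
    [0,0,0],
    [0,0,0],
    [0,0,0],
    [0,0,0],
    [0,0,0],
  ],
  turn=[-0.02,-0.02,-0.025,-0.025,-0.025],
)

```text
t: 22.75
eef_pos: [537.0, 23.9, 101.8]
tcp_rot: [0.382, 1.569, -0.175]
ft_force: [-1.7, -0.4, 10.6]
opening: 0.569
```

```bash
python3 - <<'E'
from h import *
s,R=where();print(np.degrees(np.arctan2(R[1,1],R[0,1])))
E
```

```text
t 22.75 tcp [537.   23.9 101.8] rpy [ 0.3815  1.5695 -0.1754] F [-1.7 -0.4 10.6] M [-0.13  0.14 -0.05] open 0.569
[[0.001, 0.529, 0.849], [-0.0, 0.849, -0.529], [-1.0, 0.0, 0.001]]
58.090250725822486
```

carry_out(
  grip=[1,1],
  linear=[
    [0,0,0],
    [0,0,0],
  ],
  turn=[-0.035,-0.035],
)

```text
t: 22.95
eef_pos: [537.2, 23.9, 102.1]
tcp_rot: [0.207, 1.569, -0.129]
ft_force: [-0.4, 0.4, 10.8]
opening: 0.565
```

```bash
python3 - <<'E'
from h import *
s,R=where();print(np.degrees(np.arctan2(R[1,1],R[0,1])), s['tau'].round(2))
w=cams.camera_info('wrist');im=cams.read_camera('wrist');cv2.imwrite('pics/w7.png',im)
E
```

```text
t 22.95 tcp [537.2  23.9 102.1] rpy [ 0.2072  1.5689 -0.1286] F [-0.4  0.4 10.8] M [-0.01 -0.01 -0.08] open 0.565
[[0.002, 0.33, 0.944], [-0.0, 0.944, -0.33], [-1.0, 0.0, 0.002]]
70.7606702567111 [ 1.900e-01 -5.031e+01 -1.517e+01 -4.000e-02  2.000e-02  1.770e+00]
```

carry_out(
  grip=[1,1,1],
  linear=[
    [0,0,0],
    [0,0,0],
    [0,0,0],
  ],
  turn=[-0.035,-0.035,-0.03],
)

```text
t: 23.3
eef_pos: [537.3, 23.9, 102.1]
tcp_rot: [-0.088, 1.569, -0.11]
ft_force: [0.2, -0.5, 10.0]
opening: 0.572
```

```bash
python3 - <<'E'
from h import *
s,R=where();print(np.degrees(np.arctan2(R[1,1],R[0,1])), s['tau'].round(2))
E
```

```text
t 23.3 tcp [537.3  23.9 102.1] rpy [-0.088   1.5688 -0.1097] F [ 0.2 -0.5 10. ] M [-0.01  0.02 -0.08] open 0.572
[[0.002, 0.022, 1.0], [-0.0, 1.0, -0.022], [-1.0, -0.0, 0.002]]
88.76112320808934 [ 1.800e-01 -5.040e+01 -1.512e+01 -7.000e-02  5.000e-02  1.270e+00]
```

carry_out(
  grip=[1,1,1],
  linear=[
    [0,0,0],
    [0,0,0],
    [0,0,0],
  ],
  turn=[-0.03,-0.03,0],
)

```text
t: 23.6
eef_pos: [537.3, 23.9, 102.1]
tcp_rot: [-0.293, 1.569, -0.127]
ft_force: [-0.4, -0.6, 10.3]
opening: 0.572
```

```bash
python3 - <<'E'
from h import *
s,R=where();print(np.degrees(np.arctan2(R[1,1],R[0,1])), s['tau'].round(2),s['joints'].round(2))
im=cams.read_camera('wrist');cv2.imwrite('pics/w8.png',im)
E
```

```text
t 23.6 tcp [537.3  23.9 102.1] rpy [-0.2931  1.5687 -0.1272] F [-0.4 -0.6 10.3] M [0.03 0.   0.1 ] open 0.572
[[0.002, -0.165, 0.986], [-0.0, 0.986, 0.165], [-1.0, -0.001, 0.002]]
99.50528697336978 [-1.400e-01 -5.042e+01 -1.510e+01  1.000e-02  6.000e-02 -1.110e+00] [-0.08  0.54  1.9  -0.    0.7  -1.81]
```

View pics/w8.png

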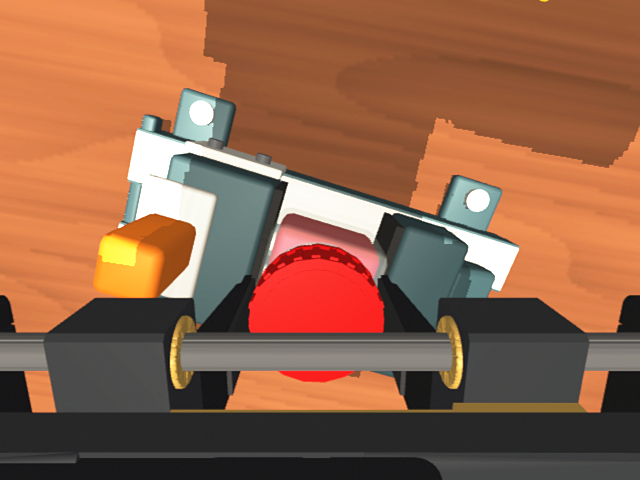

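The jar is still square between the jaws, with the lid gripped at about (317,310). It has turned 62° (1.09 rad). I'll test with a gentle lift.

carry_out(
  grip=[1,1],
  linear=[
    [-0.003,0,0],
    [-0.003,0,0],
  ],
  turn=[0,0],
)

```text
t: 23.85
eef_pos: [536.8, 24.0, 104.4]
tcp_rot: [-0.329, 1.57, -0.167]
ft_force: [0.2, -0.1, -0.2]
opening: 0.569
```

carry_out(
  grip=[1,1,1,1,1],
  linear=[
    [-0.008,0,0],
    [-0.01,0,0],
    [-0.01,0,0],
    [-0.01,0,0],
    [-0.006,0,0],
  ],
  turn=[0,0,0,0,0],
)

```text
t: 24.35
eef_pos: [536.7, 24.1, 126.7]
tcp_rot: [-0.084, 1.57, 0.079]
ft_force: [0.0, -0.7, -1.5]
opening: 0.567
```

carry_out(
  grip=[1,1,1],
  linear=[
    [0,0,0],
    [0,0,0],
    [0,0,0],
  ],
  turn=[0,0,0],
)

```text
t: 24.65
eef_pos: [536.5, 24.1, 126.0]
tcp_rot: [2.744, 1.571, 2.907]
ft_force: [0.6, -0.8, -1.2]
opening: 0.568
```

```bash
python3 - <<'E'
from h import *
s,R=where()
a=cams.read_camera('wrist');b=cams.read_camera('scene');cv2.imwrite('pics/scene9.png',b)
b=cv2.resize(b[190:310,240:400],None,fx=3,fy=3,interpolation=cv2.INTER_CUBIC)
cv2.imwrite('pics/f.png',np.hstack([cv2.resize(a,(480,360))[:, 160:480] if 0 else a[120:480,120:440],b]))
E
```

```text
t 24.65 tcp [536.5  24.1 126. ] rpy [2.7441 1.5705 2.9066] F [ 0.6 -0.8 -1.2] M [ 0.06 -0.03  0.04] open 0.568
[[-0.0, -0.162, 0.987], [0.0, 0.987, 0.162], [-1.0, 0.0, -0.0]]
```

View pics/f.png

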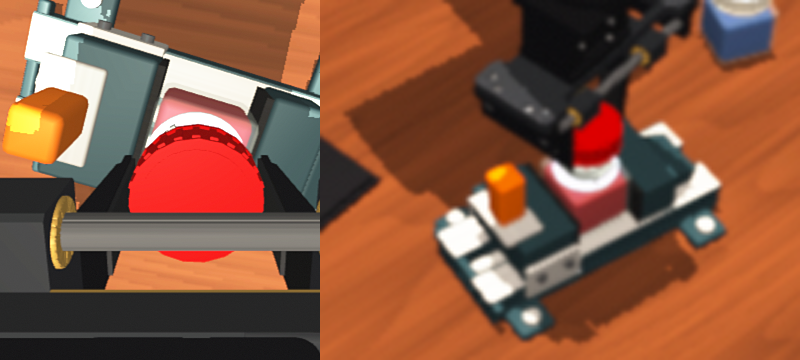

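The lid is held level over the open jar: the white mouth shows at left crop (205,125) and the jar is square between the jaws. Handing in.

```bash
python3 -c "
from cell import env
print(env.job_done())"
```

```text
the job is handed in; nothing more can be done
None
```

The job is done and handed in at about 25 s of the 72 s allowed. The arm is still holding the red lid level over the open jar.

- **Ornament:** I slid the jaw open about 39 mm, lifted the ornament out and stood it on the smaller cork pad. A later top view shows it upright near the pad's middle.
- **Jar in the vise:** I stood the jar square in the middle of the jaws and pushed the jaw on until the wrist read about 42 N, harder than the roughly 20 N needed. By my estimate the jaw stopped about 11.6 mm open, close to the expected 12 mm, and the jar stayed gripped after I let go.
- **Lid:** I turned it 62° anticlockwise (1.09 rad). A small test lift met almost no resistance, so the thread had let go. I then raised it straight up about 25 mm in all.

**Last checks:** The wrist and scene views show the lid clear of the white seal, the jar still square in the jaws, and the lid held (opening 54 mm, about 1 N of load).

**Where measurements disagreed or were missing:**
- The camera put the lid about 2 mm from where the arm's own position did; I used the arm's position.
- The wrist moment stayed near zero during the twist, so the 62° is the gripper's turn; I confirmed release only by the easy lift.
- I did not measure the other jars, the bottles, the brush or the cup again at the end. The arm had no unexpected contact near them.

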